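# Bring a bar clamp over a book-matched plate glue-up

### The arm

A 6-joint arm with a two-finger parallel gripper is mounted at the origin on the work surface. World frame = base frame: x ahead of the robot, y to its left, z up, the work surface at z = 0. Lengths are in m, angles in degrees, forces in N, time in s.
With the tool pointing down it reaches from about 0.4 to 0.825 m from the base axis. Payload 7 kg.
Tool frame: the origin (TCP) lies at the very end of the fingers, on their centre line; the grasp point (between the pads) lies 19 mm behind it (hold_point_z is the distance from the TCP to the grasp point, in m); x points along the fingers, y is the direction in which the jaws open and shut, and the axes are right-handed (so a half turn about x gives the same grasp; the last joint's range is limited). The gripper opens to 88 mm and grips with 3 to 60 N. Pads are 19 mm wide; open, the fingers measure 130 mm over their backs; the gripper's body (78 mm by 193 mm) begins 47 mm behind the grasp point.
Start: joints at [-54.769, 20.546, 0.682, 0, -70.136, -16.507], TCP at [0.217, -0.639, 0.2] pointing down, gripper open.
Joint ranges: [-176.03, 176.03], [-82.01, 121.73], [-58.28, 71.71], [-173.87, 95.51], [-174.79, -0.11], [-173.66, 173.66]. Speed limits (degrees/s): [136.94, 136.94, 172.46, 180, 180, 180].

### API

Orientations are given as [roll, pitch, yaw] about the fixed x, y, z axes, in that order (R = Rz(yaw) Ry(pitch) Rx(roll)).
In Python, from plant import * gives the robot as it stands.
- The arm moves only by the shell command python3 -m crank 'ROWS'. ROWS is a JSON object of lists of equal length, an entry for each row: "delta_pos": the shift along the tool's x, y, z in m, a list of three; "turn": the turn, a rotation vector about the tool's x, y, z in degrees, a list of three; "grip": the opening, from 0 (shut) to 1 (fully open). A call has 1 to 12 rows; each row is the pose to reach, as a shift and turn from the pose commanded when the call began, along the tool's axes at that moment; what a row does not reach only later rows make up. A row lasts 1/12 s, in which the tool goes at most 41.7 mm and 7.16 degrees, less where a joint would pass 70% of its speed; a pose out of reach is approached as far as the arm can. A call with a gripper value outside its range is refused whole. The fingers move at their own pace and stop on an object; the grip force is fixed at half the most. Time passes only in rows, so rows that repeat a pose let the fingers close. It gives the time, the measured TCP pose, the force and the opening at its end, in the units of the state.
- get_obs(): the state, without advancing time (a new reading comes with each control period).
- snapshot(name): name is "scene" or "top"; returns a dict with "pixels" (480x640x3 uint8, blue, green, red), "range_z" (480x640 float32, m along the optical axis (not along the pixel's ray), 0 where there is no reading), "camera_matrix" (3x3 intrinsics, pixels), "eye" and "rotation" of the camera in the world. Camera axes: x right, y up, looking along -z (the intrinsics and any distortion apply to the point x, -y, -z); pixel columns grow to the right and rows downward; lengths in m; the calibration is good to about 2 mm. A picture is of the moment at which its call begins.
- close_job(): hands the job in, once; it reports no verdict.
The state is a dict: "clock": time; "joint_pos": joint angles; "qvel": joint speeds; "tau": joint torques, N m; "tool_pos": TCP position; "orientation": TCP orientation; "force": force on the tool from outside, world axes, zero at the start; "moment": the same for the moment, N m; "opening": finger opening in m.
Only numpy, scipy, OpenCV 4.12 (cv2) and the standard library are available. Lean on these libraries where they do the work, as an engineer would, in place of code of your own. Each camera call takes 0.05 s, during which the arm holds its last target. There are 200 camera calls.

### The job

A pair of instrument plates is being edge-glued and only one end has its bar clamp on so far. Pick up the loose bar clamp by its bar at the point where it balances (this shifts with where its sliding jaw is set) and hold it level, jaws down, over the bare wooden caul at the end still without a clamp: the bar above the caul and square across the glue line, one jaw outside each edge of the plates, the feet of the jaws about 5 cm above the plates. Touch nothing on the glue-up, leave the other tools alone, and finish still holding the clamp there, at rest: do not lower it or let go.

Things in the scene. Friction and masses are not known exactly. Their poses are not given: they have to be found in the camera images.
- clamp_bar (a point): The loose bar clamp, standing on the feet of its two jaws. This point is the middle of its aluminium bar (length and section), 56 mm above the feet; x along the bar towards the sliding-jaw end, z up. Bar 390 long, 12 wide, 28 high, its underside 42 above the feet. Grip the bar between pressure pad and sliding jaw, where nothing is beside it.
- clamp_jaw (a joint): How far the loose clamp's sliding jaw is set out, in m, 0 to 0.08, different at each start; pad-to-jaw opening = 0.200 plus this. It sits stiffly (12 N). The clamp's balance point, on the bar, lies at x = -0.078 + 0.286 times this value from clamp_bar (so towards the head).
- clamp_pad (a point): Centre of the working face of the pressure pad (31 mm diameter) on the loose clamp's screw, x -130 from clamp_bar, 26 above the feet; z up. Behind it the fixed cast head, at x -195 to -155, 36 wide, from the feet to 78 high, and the screw's 80 mm long cross handle at x -240.
- jaw_face (a point): Centre of the working face of the loose clamp's sliding jaw, 26 mm above the feet, at x = +70 plus the joint value from clamp_bar. Cast block 30 long, 36 wide, 42 high below the bar, with a collar 38 long and 26 wide round the bar up to 78 high.
- plates (a point): The glue-up, fixed: two pale wooden plate halves lying side by side, together 170 wide (x) and 270 long (y), 4 thick, on a 36 high plywood board. This point is the middle of the glue line on the upper face, 40 above the bench; the glue line runs along y, clamps go across it along x; z up. The two clamp places lie 70 either side of this point along y.
- caul_mid (a point): The bare caul: a loose dark wooden strip 150 x 24 x 12 lying across the glue line at the end that still has no clamp (either end, differs at each start). This point is its centre; x along its length. The fitted clamp has a caul of its own under its bar.
- fitted_bar (a point): The clamp already tightened on the other end of the plates, like the loose one, 450 long overall, immovable. This point is on its bar right above the glue line, 66 above the bench (its top reaches 88); x along its bar.
- clamp: The loose clamp as a whole, 840 g, about 445 mm long; origin at the level of the feet under the middle of the bar, axes as clamp_bar. Its centre of mass lies at the balance point, 38 above the feet.
- glueup: The board with the plates as a whole; origin under its centre on the bench.
- caul: The bare caul; origin at the centre of its underside.
- fitted_clamp: The fitted clamp with its caul; origin on the bench under the glue line.
- plane_mid (a point): Bystander: a steel block plane with a brass cap, 160 x 48, 50 high, standing on its sole on the left. Point 20 above the bench at its middle.
- bottle_mid (a point): Bystander: white glue bottle with yellow nozzle, 58 diameter, 129 high, on the right. Point on its axis 50 up.
- chisel_mid (a point): Bystander: chisel with a wooden handle, 254 long, 24 wide, lying on the left. Point where handle meets blade, 11 up.
Things that resemble listed ones, but are neither listed nor needed, are in the scene too. Of the things that look like the caul, the smallest one is meant.

How it is judged (in metres and radians):
On the way:
1. the clamp is lifted clear of the bench, near level, gripped within about 20 mm of its balance point (height (world z) of clamp_bar above 0.08 m and angle between clamp_bar's own z axis and vertical below 0.15 rad and contact force between the fingers and clamp above 2 N and ((x of the grasp point in the frame of clamp_bar between -0.0975 and -0.0535 m and value of joint clamp_jaw below 0.017 m) or (x of the grasp point in the frame of clamp_bar between -0.0929 and -0.0489 m and value of joint clamp_jaw between 0.015 and 0.033 m) or (x of the grasp point in the frame of clamp_bar between -0.0884 and -0.0444 m and value of joint clamp_jaw between 0.031 and 0.049 m) or (x of the grasp point in the frame of clamp_bar between -0.0838 and -0.0398 m and value of joint clamp_jaw between 0.047 and 0.065 m) or (x of the grasp point in the frame of clamp_bar between -0.0792 and -0.0352 m and value of joint clamp_jaw above 0.063 m))), for 0.2 s.
At the end, for the whole second after the job is handed in: Held by the fingers alone, at rest, within 20 mm of its balance point; level to 4 deg, feet 15 to 90 mm above the plates, square to the glue line to 7 deg, bar middle within 20 mm of the bare caul's centre line, jaws outside opposite plate edges (either way round); caul unmoved (10 mm), untouched (contact force between the fingers and clamp above 2 N and ((x of the grasp point in the frame of clamp_bar between -0.0975 and -0.0535 m and value of joint clamp_jaw below 0.017 m) or (x of the grasp point in the frame of clamp_bar between -0.0929 and -0.0489 m and value of joint clamp_jaw between 0.015 and 0.033 m) or (x of the grasp point in the frame of clamp_bar between -0.0884 and -0.0444 m and value of joint clamp_jaw between 0.031 and 0.049 m) or (x of the grasp point in the frame of clamp_bar between -0.0838 and -0.0398 m and value of joint clamp_jaw between 0.047 and 0.065 m) or (x of the grasp point in the frame of clamp_bar between -0.0792 and -0.0352 m and value of joint clamp_jaw above 0.063 m)) and height (world z) of clamp_bar between 0.111 and 0.186 m and angle between clamp_bar's own z axis and vertical below 0.07 rad and angle between the x axis of clamp_bar and the x axis of plates, either way round below 0.12 rad and ((x of clamp_pad in the frame of plates below -0.085 m and x of jaw_face in the frame of plates above 0.085 m) or (x of clamp_pad in the frame of plates above 0.085 m and x of jaw_face in the frame of plates below -0.085 m)) and y of clamp_bar in the frame of caul_mid between -0.02 and 0.02 m and linear speed of clamp below 0.03 m/s and angular speed of clamp below 0.15 rad/s and distance of caul_mid from where it was at the start of the episode below 0.01 m and contact force between clamp and glueup below 0.2 N and contact force between clamp and caul below 0.2 N and contact force between clamp and fitted_clamp below 0.2 N); the arm keeps its last pose, push and grip.
It fails at once if the loose clamp touches the glue-up, the bare caul or the fitted clamp (contact force between clamp and glueup above 1 N or contact force between clamp and caul above 1 N or contact force between clamp and fitted_clamp above 1 N).
It fails at once if the arm touches the glue-up, the bare caul or the fitted clamp (contact force between any of the arm, the fingers and glueup above 2 N or contact force between any of the arm, the fingers and caul above 2 N or contact force between any of the arm, the fingers and fitted_clamp above 2 N).
It fails at once if the bare caul is shifted more than 10 mm (distance of caul_mid from where it was at the start of the episode above 0.01 m).
It fails at once if the plane, the glue bottle or the chisel is shifted more than 20 mm (distance of any of plane_mid, bottle_mid, chisel_mid from where it was at the start of the episode above 0.02 m).
It also fails if it takes over 48 s, if anything falls off the work surface, if the arm or the gripper's body presses on something with over 40 N, if the wrist force passes 120 N, or if a joint passes its speed limit or range.

## Working session

There is one attempt and no reset: what is moved stays moved. The work goes in short steps, Python scripts to look and compute and a shell command to move; the robot and the scene stay as the last step left them, time stands still between calls to the robot, and variables do not carry over. Pictures are saved under pics/ and viewed, about 8 in all and at most 12, crops included, and the job is handed in when it is done.

```bash
mkdir -p pics; cat > h.py <<'E'
from plant import *
import numpy as np, cv2
def world(s,u,v,z=None):
    K=np.array(s["camera_matrix"]);R=np.array(s["rotation"]);e=np.array(s["eye"])
    r=np.array([(u-K[0,2])/K[0,0],-(v-K[1,2])/K[1,1],-1.0])
    if z is None: return e+R@(r*s["range_z"][int(v),int(u)])
    d=R@r; return e+d*(z-e[2])/d[2]
E
python3 - <<'E'
from h import *
import pickle
for n in ["top","scene"]:
    s=snapshot(n); pickle.dump(s,open(n+"0.pkl","wb")); cv2.imwrite(f"pics/{n}0.png",s["pixels"])
    print(n,s["eye"],s["rotation"],s["camera_matrix"],{k for k in s})
print(get_obs())
E
```

```text
top [0.17194374 0.07418517 1.82607294] [ 10.3280461   -0.19287608 -89.55281596] [[538.32809449   0.         323.31860913]
 [  0.         538.32809449 238.48911618]
 [  0.           0.           1.        ]] {'rotation', 'camera_matrix', 'eye', 'range_z', 'pixels'}
scene [1.35845546 0.75472097 0.86919533] [ 54.84856034  -1.08962497 128.62252593] [[482.36032551   0.         315.90868786]
 [  0.         482.36032551 235.88518134]
 [  0.           0.           1.        ]] {'rotation', 'camera_matrix', 'eye', 'range_z', 'pixels'}
{'clock': 0.1, 'joint_pos': array([-5.47696054e+01,  2.05878930e+01,  6.39360049e-01, -1.69448369e-02,
       -7.01356608e+01, -1.65078502e+01]), 'qvel': array([-0.03157309, -0.16144552,  0.15338776,  0.0631194 , -0.00851444,
        0.02818354]), 'tau': array([ 5.68022206e-04, -5.84162271e+01,  2.93749756e+01,  7.01553047e+00,
        1.01895348e-02, -8.87190754e-05]), 'tool_pos': array([ 0.21649203, -0.63884286,  0.19901511]), 'orientation': array([ 95.79509529,  89.91431201, 114.51187022]), 'force': array([0.62456673, 0.83399896, 0.98669484]), 'moment': array([ 0.00202111,  0.00708426, -0.04157849]), 'opening': 0.08760018028871056}
```

View pics/top0.png

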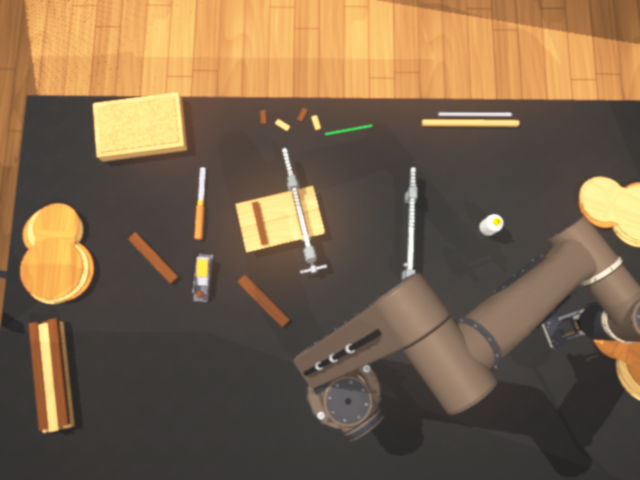

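View pics/scene0.png

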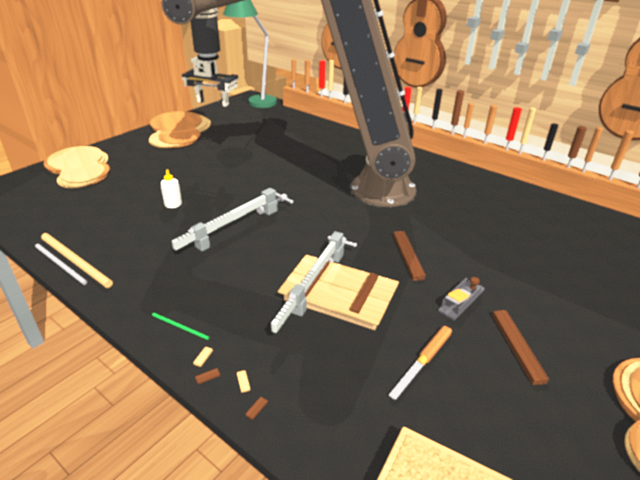

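The top view shows the loose clamp along (412,170) to (408,275), with the arm hiding its head. The fitted clamp runs (286,150) to (314,270), and the bare caul is at (260,223). In the scene view the whole loose clamp is visible, (175,245) to (290,198).

```bash
cat > h.py <<'E'
from plant import *
import numpy as np, cv2
from scipy.spatial.transform import Rotation as Ro
def rot(o): return Ro.from_euler("xyz",o,degrees=True).as_matrix()
def world(s,u,v,z=None):
    K=np.array(s["camera_matrix"]);R=rot(s["rotation"]);e=np.array(s["eye"])
    r=np.array([(u-K[0,2])/K[0,0],-(v-K[1,2])/K[1,1],-1.0])
    if z is None: return e+R@(r*s["range_z"][int(v),int(u)])
    d=R@r; return e+d*(z-e[2])/d[2]
E
python3 - <<'E'
from h import *
import pickle
t=pickle.load(open("top0.pkl","rb"));s=pickle.load(open("scene0.pkl","rb"))
print(world(t,260,223),world(t,30,300),world(s,500,450),world(s,364,292))
a=cv2.resize(t["pixels"][140:290,225:435],None,fx=3.8,fy=3.8,interpolation=cv2.INTER_CUBIC);cv2.imwrite("pics/a.png",a)
b=cv2.resize(s["pixels"][180:260,165:300],None,fx=5.9,fy=5.9,interpolation=cv2.INTER_CUBIC);cv2.imwrite("pics/b.png",b)
E
```

```text
[0.54657275 0.28433116 0.05158029] [ 2.85681553e-01  1.05823397e+00 -6.40672658e-04] [ 0.71504953  0.71848535 -0.00112867] [0.55770687 0.29047543 0.0535825 ]
```

View pics/a.png

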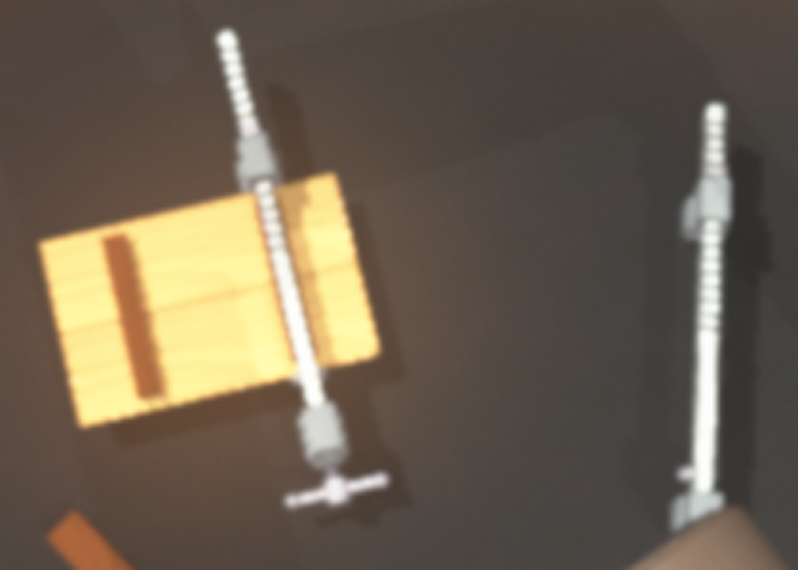

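View pics/b.png

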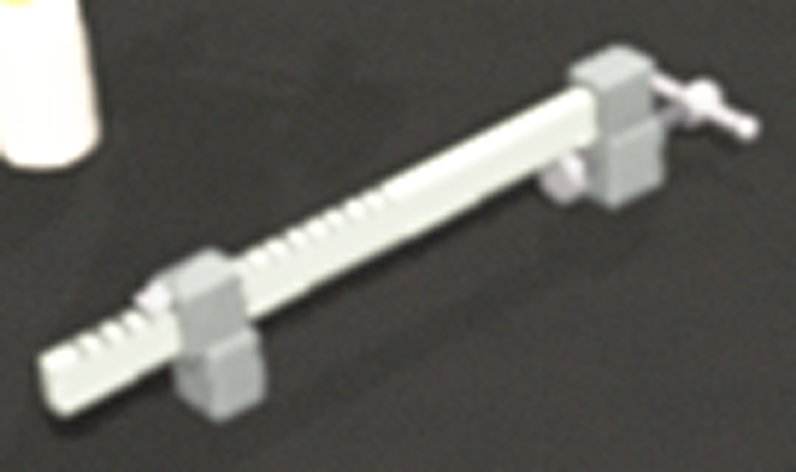

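The crops show the bar's far end at (715,105), the collar at y 175–225 and the head front at about (703,492). In the scene crop, the feet corners are at jaw (220,418) and (265,390) and head (612,208) and (662,180).

```bash
python3 - <<'E'
from h import *
import pickle
np.set_printoptions(precision=4,suppress=True)
t=pickle.load(open("top0.pkl","rb"));s=pickle.load(open("scene0.pkl","rb"))
A=lambda x,y,z:world(t,225+x/3.8,140+y/3.8,z)
B=lambda x,y,z:world(s,165+x/5.9,180+y/5.9,z)
for n,p in dict(barend=A(715,105,.07),barmid=A(711,290,.07),barhead=A(703,490,.07),
 colfar=A(715,175,.078),colnear=A(711,222,.078),
 s_jaw_out=B(220,418,0),s_jaw_face=B(265,390,0),s_head_face=B(612,208,0),s_head_back=B(662,180,0),s_endtop=B(72,378,.07),s_endbot=B(62,415,.042),
 p00=A(40,242,.04),p01=A(336,174,.04),p11=A(380,355,.04),p10=A(80,428,.04),g0=A(60,332,.04),g1=A(358,263,.04),
 c0=A(117,236,.052),c1=A(151,397,.052), f0=A(262,185,.08),f1=A(318,400,.08),handle=A(337,490,.06)).items(): print(n,p)
E
```

```text
barend [ 0.7394 -0.2327  0.07  ]
barmid [ 0.5698 -0.2254  0.07  ]
barhead [ 0.3927 -0.2147  0.07  ]
colfar [ 0.6723 -0.2299  0.078 ]
colnear [ 0.6294 -0.2254  0.078 ]
s_jaw_out [ 0.6622 -0.2132 -0.    ]
s_jaw_face [ 0.6318 -0.2141  0.    ]
s_head_face [ 0.3917 -0.1971  0.    ]
s_head_back [ 0.3517 -0.1956  0.    ]
s_endtop [ 0.7423 -0.2126  0.07  ]
s_endbot [ 0.7428 -0.2259  0.042 ]
p00 [0.6156 0.3711 0.04  ]
p01 [0.6811 0.1061 0.04  ]
p11 [0.5149 0.0652 0.04  ]
p10 [0.4471 0.3295 0.04  ]
g0 [0.5334 0.3502 0.04  ]
g1 [0.5987 0.0855 0.04  ]
c0 [0.6187 0.3006 0.052 ]
c1 [0.4733 0.2663 0.052 ]
f0 [0.6591 0.1706 0.08  ]
f1 [0.4671 0.1187 0.08  ]
handle [0.3914 0.1018 0.06  ]
```

```bash
cat > plan.py <<'E'
from h import *
import sys
np.set_printoptions(precision=4,suppress=True)
def go(tp,o,P,yang):
    R=rot(o); 
    ya=np.degrees(np.arctan2(R[1,1],R[0,1]))
    d=(yang-ya+90)%180-90       # world yaw turn
    print("y angle",ya,"turn about tool x",-d,"(about world z",d,") alt",-d+180*np.sign(d),"delta tool",R.T@(np.array(P)-tp))
if __name__=="__main__":
    o=get_obs(); print(o["tool_pos"],o["orientation"],o["joint_pos"],o["force"],o["opening"],o["clock"])
    a=[float(x) for x in sys.argv[1:]]
    go(o["tool_pos"],o["orientation"],a[:3],a[3])
E
python3 plan.py .473 -.2195 .15 87
python3 -c "
from h import *;print(rot(get_obs()['orientation']))"
```

```text
[ 0.2165 -0.6388  0.199 ] [ 95.7951  89.9143 114.5119] [-54.7696  20.5879   0.6394  -0.0169 -70.1357 -16.5079] [0.6246 0.834  0.9867] 0.08760018028871056 0.1
y angle 108.71676848770767 turn about tool x 21.716768487707668 (about world z -21.716768487707668 ) alt -158.28323151229233 delta tool [0.0494 0.3148 0.3775]
[[-6.20471049e-04 -3.20889837e-01  9.47116322e-01]
 [ 1.36075231e-03  9.47115357e-01  3.20890402e-01]
 [-9.99998882e-01  1.48789393e-03 -1.51006072e-04]]
```

```bash
python3 -m crank '{"delta_pos":[[0,0.035,0.03],[0,0.06,0.06],[0,0.09,0.09],[0,0.12,0.125],[0,0.15,0.16],[0.01,0.18,0.195],[0.02,0.21,0.23],[0.03,0.24,0.265],[0.04,0.27,0.305],[0.05,0.295,0.345],[0.05,0.314,0.377],[0.05,0.314,0.377]],"turn":[[2,0,0],[4,0,0],[6,0,0],[8,0,0],[10,0,0],[12,0,0],[14,0,0],[16,0,0],[18,0,0],[20,0,0],[21.7,0,0],[21.7,0,0]],"grip":[1,1,1,1,1,1,1,1,1,1,1,1]}'
python3 plan.py .473 -.2195 .037 87
python3 - <<'E'
from h import *
import pickle
t=snapshot("top");pickle.dump(t,open("top1.pkl","wb"))
s=snapshot("scene");pickle.dump(s,open("scene1.pkl","wb"))
b=cv2.resize(s["pixels"][130:260,165:310],None,fx=4.5,fy=4.5,interpolation=cv2.INTER_CUBIC);cv2.imwrite("pics/c.png",b)
E
```

```text
clock: 1.1
tool_pos: [0.4735, -0.2187, 0.1495]
orientation: [139.6, 90.0, 136.6]
force: [1.6, -1.1, 0.4]
opening: 0.0876
[ 0.4735 -0.2187  0.1495] [139.6426  89.984  136.5766] [ -3.2229   8.4409 -22.6838  -0.0121 -58.8876 -89.8368] [ 1.5537 -1.0829  0.4342] 0.08761855440079247 1.1
y angle 86.93405298144019 turn about tool x -0.065947018559811 (about world z 0.065947018559811 ) alt 179.93405298144017 delta tool [ 0.1125 -0.0009 -0.0004]
```

View pics/c.png

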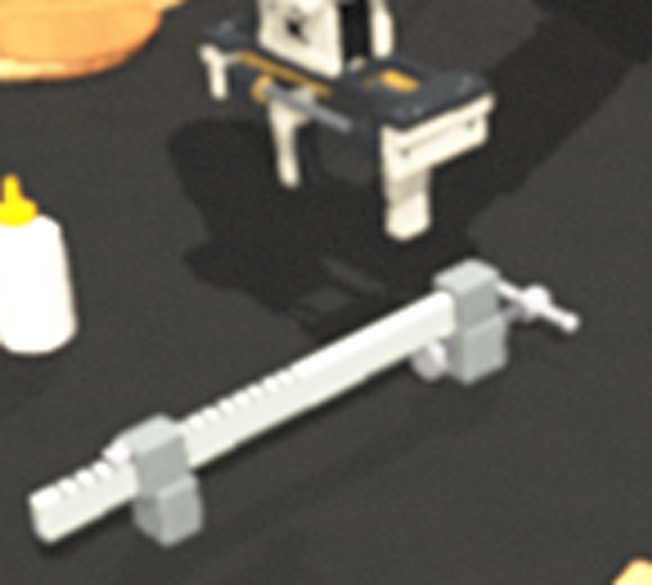

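The open gripper hangs over the bar, its fingers (285,180) and (405,235) either side and lined up square to it. Next I descend and close.

```bash
python3 -m crank '{"delta_pos":[[0.03,0,0],[0.06,0,0],[0.09,0,0],[0.105,0,0],[0.112,0,0],[0.112,0,0],[0.112,0,0],[0.112,0,0],[0.112,0,0],[0.112,0,0],[0.112,0,0],[0.112,0,0]],"turn":[[0,0,0],[0,0,0],[0,0,0],[0,0,0],[0,0,0],[0,0,0],[0,0,0],[0,0,0],[0,0,0],[0,0,0],[0,0,0],[0,0,0]],"grip":[1,1,1,1,1,1,0,0,0,0,0,0]}'
python3 -m crank '{"delta_pos":[[0,0,0],[0,0,0],[0,0,0],[-0.005,0,0],[-0.012,0,0],[-0.022,0,0],[-0.035,0,0],[-0.045,0,0],[-0.05,0,0],[-0.05,0,0],[-0.05,0,0],[-0.05,0,0]],"turn":[[0,0,0],[0,0,0],[0,0,0],[0,0,0],[0,0,0],[0,0,0],[0,0,0],[0,0,0],[0,0,0],[0,0,0],[0,0,0],[0,0,0]],"grip":[0,0,0,0,0,0,0,0,0,0,0,0]}'
python3 - <<'E'
from h import *
import pickle
print(get_obs()["moment"],get_obs()["force"])
t=snapshot("top");pickle.dump(t,open("top2.pkl","wb"))
s=snapshot("scene");pickle.dump(s,open("scene2.pkl","wb"))
b=cv2.resize(s["pixels"][150:260,165:310],None,fx=5.4,fy=5.4,interpolation=cv2.INTER_CUBIC);cv2.imwrite("pics/d.png",b)
E
```

```text
clock: 2.2
tool_pos: [0.4732, -0.2209, 0.0384]
orientation: [-0.6, 89.9, -3.6]
force: [-0.0, -0.3, 0.8]
opening: 0.0535
clock: 3.2
tool_pos: [0.4725, -0.2207, 0.0875]
orientation: [158.4, 90.0, 155.4]
force: [-0.7, -0.2, -0.9]
opening: 0.0006
[-0.05408839 -0.02081692 -0.00639818] [-0.67795264 -0.15155736 -0.92376613]
```

View pics/d.png

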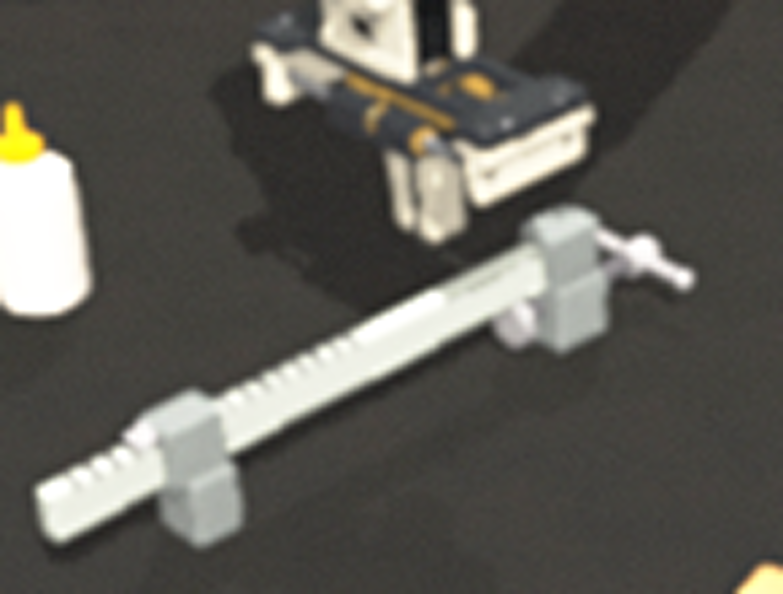

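The fingers (425,235) are shut above the bar. I lifted before they had finished closing, and the clamp hasn't moved. I'll reopen, go back down and give them longer.

```bash
python3 -m crank '{"delta_pos":[[0,0,0],[0,0,0],[0,0,0],[0,0,0],[0,0,0],[0,0,0],[0,0,0],[0,0,0],[0.02,0,0],[0.04,0,0],[0.05,0,0],[0.05,0,0]],"turn":[[0,0,0],[0,0,0],[0,0,0],[0,0,0],[0,0,0],[0,0,0],[0,0,0],[0,0,0],[0,0,0],[0,0,0],[0,0,0],[0,0,0]],"grip":[0.6,0.6,0.6,0.6,0.6,0.6,0.6,0.6,0.6,0.6,0.6,0.6]}'
python3 -m crank '{"delta_pos":[[0,0,0],[0,0,0],[0,0,0],[0,0,0],[0,0,0],[0,0,0],[0,0,0],[0,0,0],[0,0,0],[0,0,0],[0,0,0],[0,0,0]],"turn":[[0,0,0],[0,0,0],[0,0,0],[0,0,0],[0,0,0],[0,0,0],[0,0,0],[0,0,0],[0,0,0],[0,0,0],[0,0,0],[0,0,0]],"grip":[0,0,0,0,0,0,0,0,0,0,0,0]}'
```

```text
clock: 4.3
tool_pos: [0.4711, -0.2206, 0.0357]
orientation: [174.5, 89.8, 171.5]
force: [-0.7, 0.1, -0.0]
opening: 0.0529
clock: 5.3
tool_pos: [0.4731, -0.2208, 0.0381]
orientation: [5.0, 90.0, 2.0]
force: [-0.9, 2.7, 4.6]
opening: 0.0113
```

Gripped, with an opening of about 12 mm. Lifting now.

```bash
python3 -m crank '{"delta_pos":[[-0.003,0,0],[-0.01,0,0],[-0.02,0,0],[-0.035,0,0],[-0.05,0,0],[-0.065,0,0],[-0.075,0,0],[-0.08,0,0],[-0.08,0,0],[-0.08,0,0],[-0.08,0,0],[-0.08,0,0]],"turn":[[0,0,0],[0,0,0],[0,0,0],[0,0,0],[0,0,0],[0,0,0],[0,0,0],[0,0,0],[0,0,0],[0,0,0],[0,0,0],[0,0,0]],"grip":[0,0,0,0,0,0,0,0,0,0,0,0]}'
python3 - <<'E'
from h import *
import pickle
o=get_obs();print(o["moment"],o["force"],o["opening"])
s=snapshot("scene");pickle.dump(s,open("scene3.pkl","wb"))
b=cv2.resize(s["pixels"][110:260,150:310],None,fx=4,fy=4,interpolation=cv2.INTER_CUBIC);cv2.imwrite("pics/e.png",b)
E
```

```text
clock: 6.3
tool_pos: [0.4721, -0.2207, 0.1168]
orientation: [172.7, 89.9, 169.7]
force: [-0.2, -0.7, -7.9]
opening: 0.0112
[-0.07234975  0.05584334 -0.00109954] [-0.16925016 -0.66830988 -7.92229909] 0.011196175966238325
```

View pics/e.png

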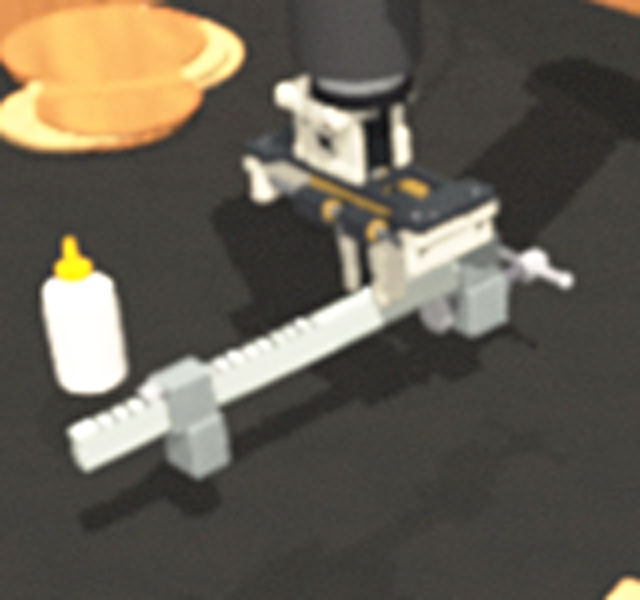

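The clamp is lifted off the bench in the grip and looks level. Feet corners: jaw (200,478), (229,457); head (470,337), (507,315).

```bash
python3 - <<'E'
from h import *
import pickle
np.set_printoptions(precision=4,suppress=True)
s=pickle.load(open("scene3.pkl","rb"))
B=lambda x,y,z=None:world(s,150+x/4,110+y/4,z)
for x,y in [(200,478),(229,457),(470,337),(507,315)]: print(B(x,y,.08))
# depth on +y faces of bar: points along mid of bar side
for x,y in [(130,432),(240,378),(280,358),(330,330),(210,450),(485,308)]: print("d",B(x,y))
# collar/head top
for x,y in [(180,375),(195,365),(485,262)]: print("top",B(x,y))
E
python3 plan.py .497 .2725 .23 104
```

```text
[ 0.6634 -0.2078  0.08  ]
[ 0.632  -0.2127  0.08  ]
[ 0.3918 -0.1984  0.08  ]
[ 0.346  -0.1999  0.08  ]
d [ 0.7022 -0.2265  0.1308]
d [ 0.6082 -0.2193  0.1338]
d [ 0.5694 -0.2198  0.1327]
d [ 0.5195 -0.2193  0.1348]
d [ 0.6516 -0.2075  0.0983]
d [ 0.3756 -0.196   0.1006]
top [ 0.6549 -0.2255  0.1555]
top [ 0.6431 -0.2227  0.1594]
top [ 0.3645 -0.2047  0.1348]
[ 0.4723 -0.2208  0.117 ] [174.0821  89.9034 171.1002] [ -3.4731  10.3293 -25.1235  -0.0112 -54.6434 -89.5023] [-0.0325  0.1837 -8.6717] 0.011191987329514885 6.35
y angle 87.01812452100526 turn about tool x -16.981875478994738 (about world z 16.981875478994738 ) alt 163.01812452100526 delta tool [-0.1129  0.4939 -0.0012]
```

```bash
python3 -m crank '{"delta_pos":[[-0.01,0,0],[-0.025,0,0],[-0.04,0,0],[-0.06,0,0],[-0.08,0.005,0],[-0.095,0.015,0],[-0.107,0.03,0],[-0.113,0.05,0],[-0.113,0.075,0],[-0.113,0.1,0],[-0.113,0.125,0],[-0.113,0.15,0]],"turn":[[0,0,0],[0,0,0],[0,0,0],[0,0,0],[0,0,0],[0,0,0],[0,0,0],[0,0,0],[0,0,0],[0,0,0],[0,0,0],[0,0,0]],"grip":[0,0,0,0,0,0,0,0,0,0,0,0]}'
python3 -m crank '{"delta_pos":[[0,0.025,0],[0,0.05,0],[0,0.075,0],[0,0.1,0],[0,0.125,0],[0,0.15,0],[0,0.17,0],[0,0.185,0],[0,0.195,0],[0,0.2,0],[0,0.2,0],[0,0.2,0]],"turn":[[0,0,0],[-1,0,0],[-2,0,0],[-4,0,0],[-6,0,0],[-8,0,0],[-10,0,0],[-12,0,0],[-14,0,0],[-16,0,0],[-17,0,0],[-17,0,0]],"grip":[0,0,0,0,0,0,0,0,0,0,0,0]}'
python3 plan.py .497 .2725 .23 104
```

```text
clock: 7.35
tool_pos: [0.4804, -0.07, 0.2314]
orientation: [40.4, 90.0, 37.4]
force: [1.2, 0.4, -7.2]
opening: 0.0113
clock: 8.35
tool_pos: [0.4909, 0.1285, 0.231]
orientation: [-150.0, 90.0, -135.9]
force: [-0.6, -1.2, -8.4]
opening: 0.0113
[0.4909 0.1285 0.231 ] [-149.9562   89.972  -135.8557] [  36.8792    3.4497  -17.2173    0.0038  -69.3608 -112.78  ] [-0.6085 -1.2369 -8.4109] 0.01134692000826205 8.35
y angle 104.10053704606885 turn about tool x 0.10053704606885105 (about world z -0.10053704606885105 ) alt -179.89946295393116 delta tool [0.0009 0.1382 0.041 ]
```

```bash
python3 -m crank '{"delta_pos":[[0,0.01,0.003],[0,0.025,0.008],[0,0.045,0.014],[0,0.065,0.02],[0,0.085,0.026],[0,0.105,0.032],[0,0.12,0.036],[0,0.13,0.039],[0,0.136,0.041],[0,0.138,0.041],[0,0.138,0.041],[0,0.138,0.041]],"turn":[[0,0,0],[0,0,0],[0,0,0],[0,0,0],[0,0,0],[0,0,0],[0,0,0],[0,0,0],[0,0,0],[0,0,0],[0,0,0],[0,0,0]],"grip":[0,0,0,0,0,0,0,0,0,0,0,0]}'
python3 plan.py .497 .2725 .13 104
python3 - <<'E'
from h import *
import pickle
for n in ("top","scene"):
    s=snapshot(n);pickle.dump(s,open(n+"4.pkl","wb"))
    c=s["pixels"][130:300,200:360] if n=="top" else s["pixels"][150:360,230:440]
    cv2.imwrite(f"pics/f{n}.png",cv2.resize(c,None,fx=3.5 if n=="top" else 2.8,fy=3.5 if n=="top" else 2.8,interpolation=cv2.INTER_CUBIC))
E
```

```text
clock: 9.35
tool_pos: [0.4973, 0.2718, 0.2308]
orientation: [-136.9, 90.0, -122.9]
force: [0.5, -1.4, -8.0]
opening: 0.0114
[0.4973 0.2718 0.2308] [-136.8993   89.9716 -122.899 ] [  48.4442    9.3003  -10.4848    0.0045  -70.243  -124.4455] [ 0.5004 -1.3912 -8.0142] 0.011425540284644976 9.35
y angle 104.00025403868094 turn about tool x 0.0002540386809357642 (about world z -0.0002540386809357642 ) alt -179.99974596131906 delta tool [ 0.1008  0.0008 -0.0001]
```

View pics/fscene.png

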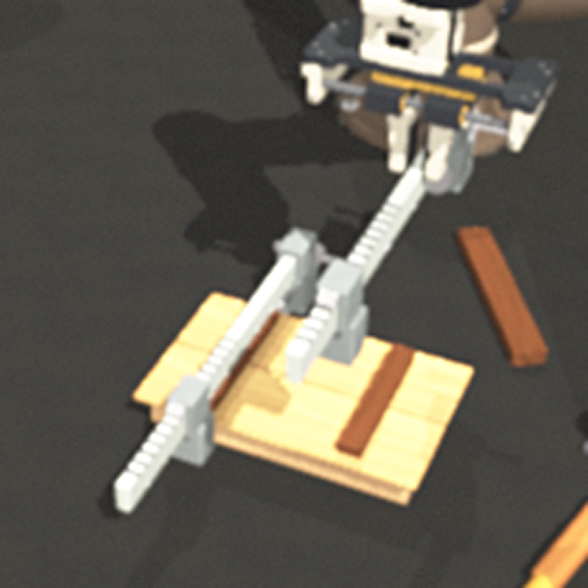

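View pics/ftop.png

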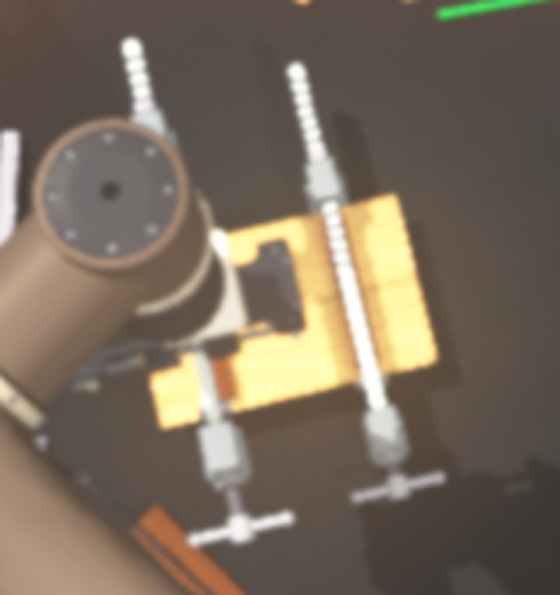

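In the top view the bar end is at (130,45), the handle hub at (240,527) and the head at (225,455), with the bar parallel to the fitted clamp. In the scene view the clamp hangs level, jaw block (345,335) and bar end (305,355), well above the plates.

```bash
python3 - <<'E'
from h import *
import pickle
np.set_printoptions(precision=4,suppress=True)
t=pickle.load(open("top4.pkl","rb"));s=pickle.load(open("scene4.pkl","rb"))
T=lambda x,y,z=None:world(t,200+x/3.5,130+y/3.5,z)
S=lambda x,y,z=None:world(s,230+x/2.8,150+y/2.8,z)
pts=dict(end=T(130,42,.264),head_front=T(216,422,.272),head_back=T(230,487,.272),handle=T(240,527,.22),S_endtop=S(300,346,.264),S_jawout=S(343,362,.194),S_jawface=S(367,338,.194))
c=np.array([.5647,.2180]);a=np.radians(14);R=np.array([[np.cos(a),np.sin(a)],[-np.sin(a),np.cos(a)]])
for k,p in pts.items(): print(k,p,"plates frame",R@(p[:2]-c))
print("caul pf",R@(np.array([.546,.2835])-c))
for x,y in [(222,450)]: print(T(x,y))
for x,y in [(345,270),(325,325),(400,215),(375,250)]: print(S(x,y), R@(S(x,y)[:2]-c))
E
```

```text
end [0.7533 0.3361 0.264 ] plates frame [0.2116 0.0689]
head_front [0.4178 0.2508 0.272 ] plates frame [-0.1346  0.0674]
head_back [0.3633 0.2377 0.272 ] plates frame [-0.1906  0.0678]
handle [0.3354 0.2337 0.22  ] plates frame [-0.2187  0.0707]
S_endtop [0.7532 0.3393 0.264 ] plates frame [0.2123 0.0721]
S_jawout [0.6774 0.3283 0.194 ] plates frame [0.136  0.0797]
S_jawface [0.6412 0.326  0.194 ] plates frame [0.1004 0.0863]
caul pf [-0.0023  0.0681]
[0.3945 0.2453 0.2705]
[0.6671 0.317  0.2711] [0.1233 0.0713]
[0.7097 0.3305 0.2515] [0.1679 0.074 ]
[0.5559 0.2952 0.2538] [0.0101 0.0771]
[0.6147 0.3099 0.2575] [0.0707 0.0771]
```

The bar lies on the caul line (0.068 against 0.068). Both jaws are at least 20 mm outside the edges and the angle is about 0. Lowering to about 5 cm.

```bash
python3 -m crank '{"delta_pos":[[0.005,0,0],[0.015,0,0],[0.03,0,0],[0.045,0,0],[0.06,0,0],[0.075,0,0],[0.087,0,0],[0.095,0,0],[0.1,0,0],[0.102,0,0],[0.102,0,0],[0.102,0,0]],"turn":[[0,0,0],[0,0,0],[0,0,0],[0,0,0],[0,0,0],[0,0,0],[0,0,0],[0,0,0],[0,0,0],[0,0,0],[0,0,0],[0,0,0]],"grip":[0,0,0,0,0,0,0,0,0,0,0,0]}'
python3 -m crank '{"delta_pos":[[0,0,0],[0,0,0],[0,0,0],[0,0,0],[0,0,0],[0,0,0]],"turn":[[0,0,0],[0,0,0],[0,0,0],[0,0,0],[0,0,0],[0,0,0]],"grip":[0,0,0,0,0,0]}'
python3 - <<'E'
from h import *
import pickle
o=get_obs();print(o["tool_pos"],o["force"],o["moment"],o["opening"])
s=snapshot("scene");pickle.dump(s,open("scene5.pkl","wb"));t=snapshot("top");pickle.dump(t,open("top5.pkl","wb"))
cv2.imwrite("pics/g.png",np.hstack([cv2.resize(s["pixels"][150:360,230:440],(420,420)),cv2.resize(t["pixels"][130:300,200:360],(380,404)).copy() if 0 else cv2.resize(t["pixels"][130:290,200:360],(420,420))])[:, :800])
E
```

```text
clock: 10.45
tool_pos: [0.4978, 0.2727, 0.1294]
orientation: [16.9, 89.9, 30.9]
force: [0.7, 0.4, -7.3]
opening: 0.0112
clock: 10.95
tool_pos: [0.4974, 0.2725, 0.129]
orientation: [32.5, 90.0, 46.5]
force: [0.9, -0.5, -7.1]
opening: 0.0115
[0.4974321  0.27252321 0.1289587 ] [ 0.90422419 -0.53348028 -7.06982096] [-0.02219189  0.02602686  0.02372806] 0.011493438654749714
```

View pics/g.png

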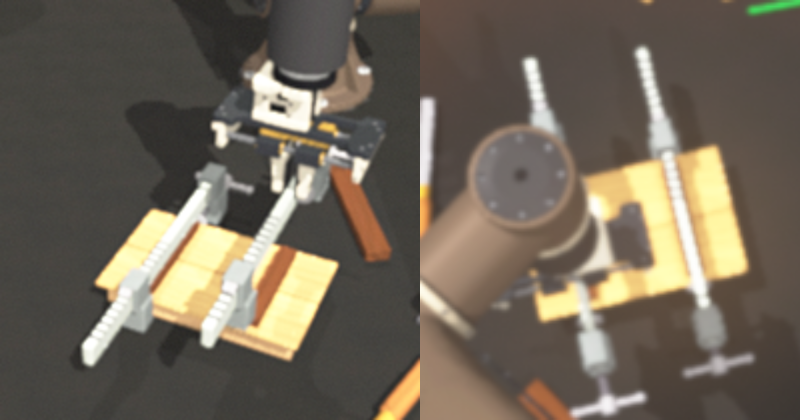

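The final view shows the clamp level and parallel to the fitted one. Its jaw at (242,290) is beyond the far plate edge, the head at (595,350) is beyond the near edge, and the caul is where it was. The wrist carries only the clamp's weight (7–8 N). Handing in after a last numeric check.

```bash
python3 - <<'E'
from h import *
import pickle
t=pickle.load(open("top5.pkl","rb"));c=np.array([.5647,.2180]);a=np.radians(14);R=np.array([[np.cos(a),np.sin(a)],[-np.sin(a),np.cos(a)]])
f=160/420
for n,x,y,z in [("end",529-420,61,.162),("head front",586-420,333,.17),("hub",607-420,405,.118)]: print(n,R@(world(t,200+x*f,130+y*f,z)[:2]-c))
close_job()
E
```

```text
end [0.21186336 0.07047318]
head front [-0.13655176  0.07439289]
hub [-0.21965132  0.07234552]
the job is handed in; nothing more can be done
```

I picked up the loose clamp at its balance point and handed the job in with the arm still holding it over the bare caul. No verdict came back, so the result rests on my own measurements below.

- **Grip:** The sliding jaw measured about 0.017 m out, which puts the balance point at about x = -0.073 m. I gripped there.
- **First attempt:** I started lifting before the fingers had finished closing, so they shut above the bar. The clamp was not disturbed. I reopened, went back down, closed for longer, and the grip held (opening 11.5 mm).
- **Final position:** At about 11 s of the 48 s, the bar's centre line is 2–6 mm from the caul's and within 1° of square to the glue line. The bar middle is about 0.018 m along the plates' x axis. That puts the jaw faces about 20 and 27 mm outside the plate edges.
- **Height and forces:** The feet are about 5 cm above the plates. The wrist carries 7–8 N, which is just the clamp, and the moment is close to zero.
- **Checks that disagreed or were not made:** With the clamp still raised, the scene camera put the foot of the sliding jaw 11–18 mm further from the caul line than the top camera put the bar. I trusted the top camera, because the scene camera's bar-end reading agreed with it. I measured level with the clamp just lifted and judged it only by eye in the final pose. The same goes for the caul being unmoved.

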